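# Mount the whetstone on the sharpening stand

### The job

Get the sharpening stand ready for use: push the grey whetstone, lying crosswise, from the landing up the sloping board between the two fences, until it lies squarely against the stop at the top; keep it sliding on the wood the whole way, do not lift it. Then swing the steel keeper bar by its knob fully across the channel behind the stone so that it cannot slip back. Leave the other things on the bench where they are.

Things in the scene. Friction and masses are not known exactly. Their poses are not given: they have to be found in the camera images.
- deck: sloping top of a fixed wooden stand, 186 wide, 176 long (all mm). Origin: on its upper face, middle of its lower edge, where it meets the stand's level landing (60 above the bench) without a step. x up the slope (10 degrees), y across, z square to the deck. Two fences 12 high, 16 wide leave a channel 150 wide (y -75 to 75) from x = 45 to the stop; flared lead-ins from x = 9, mouth 174 wide
- ramp_stop (a point): middle of the lower edge of the face of the wooden top stop (26 mm high, across the whole deck), on the deck at x = 155, y = 0 mm. With the stone home (crosswise, its long side against the stop) its centre is at deck x = 132, y = 0, z = 12 mm and its lower side at x = 109 mm
- stone: the loose whetstone: a plain grey bar, 46 (x) by 135 (y, its long axis) by 24 mm high (z), about 0.25 to 0.5 kg. Origin at the centre of its underside. It starts flat on the landing (level, 220 wide, reaching 130 mm out from the foot of the slope), roughly crosswise (its y near the deck's y) but up to 30 mm off to a side and turned up to 15 degrees
- stone_center (a point): the centre of the whetstone, half-way up (12 mm above its underside)
- keeper_knob (a point): middle of the black upright knob of the keeper: a round knob 16 mm in diameter and 26 mm high (13 mm above and below this point), square to the deck, 85 mm from the keeper's pivot. The point is 44 mm above the deck face
- keeper_pivot (a point): the keeper's pivot, on the fence at deck x = 95, y = -83 mm; the axis is square to the deck. At joint angle a the knob is at deck x = 95 - 85 cos a, y = -83 + 85 sin a mm. The bar turns with slight friction (about 0.5 N at the knob) and stays where it is left
- keeper (a joint): angle (rad) of the keeper, a flat steel bar 16 wide, 136 mm long, 13 to 27 mm above the deck. 0: straight down the slope; negative: outward, away from the channel (it starts at -0.6 to -0.25); grows as the bar swings in over the channel to its end stop at 1.57, straight across, 6 mm below the lower side of the stone when that is home
- sand_block: bystander: wooden sanding block with a green pad, 58x95x33 mm; origin at the centre of its underside
- cork: bystander: cork block 56x86x34 mm; origin at the centre of its underside
- wax: bystander: white round wax tin, 76 mm diameter, 52 high; origin at the centre of its underside
- mallet: bystander: small wooden mallet lying down, 90x188x56 mm; origin under its middle
- heel: bystander: stacked shoe heel 62x66x24 mm; origin at the centre of its underside

How it is judged:
On the way, in this order (a step that is already met when the one before it is completed fails the run):
1. the stone lies squarely against the top stop of the slope, the keeper still open (x of stone_center in the frame of deck above 0.126 m and y of stone_center in the frame of deck between -0.012 and 0.012 m and z of stone_center in the frame of deck below 0.017 m and angle between the y axis of stone and the y axis of deck, either way round below 0.07 rad and linear speed of stone below 0.02 m/s and value of joint keeper below 1 rad), for 0.2 s.
2. the keeper is swung fully across the channel behind the stone (x of stone_center in the frame of deck above 0.126 m and y of stone_center in the frame of deck between -0.012 and 0.012 m and z of stone_center in the frame of deck below 0.017 m and angle between the y axis of stone and the y axis of deck, either way round below 0.07 rad and linear speed of stone below 0.02 m/s and value of joint keeper above 1.42 rad), for 0.2 s.
At the end, for the whole second after the job is handed in: The stone lies flat on the deck between the fences, at rest, against the top stop (its centre within 6 mm of the fully home place along the slope, long side within 4 degrees of parallel to the stop), and the keeper is closed across the channel (joint above 1.42 rad) (all of step 2); the robot touches nothing.
It fails at once if the stone is lifted clear of landing and deck (about 20 mm or more) (z of stone_center in the frame of deck above 0.06 m).
It fails at once if another loose thing on the bench (sanding block, cork block, wax tin, mallet, heel) is displaced by more than 30 mm (distance of any of sand_block, cork, wax, mallet, heel from where it was at the start of the episode above 0.03 m).
It also fails if it takes over 69 s, if anything falls off the work surface, if the arm or the gripper's body presses on something with over 40 N, if the wrist force passes 120 N, or if a joint passes its speed limit or range.

### The arm

A 6-joint arm with a two-finger parallel gripper is mounted at the origin on a cart in front of the work surface, level with it; the furniture and walls round the work are solid. World frame = base frame: x ahead of the robot, y to its left, z up, the work surface at z = 0. Lengths are in m, angles in rad, forces in N, time in s.
With the tool pointing down it reaches from about 0.35 to 0.875 m from the base axis. Payload 15.5 kg.
Tool frame: the origin (TCP) lies on the front face of the gripper's body, between the roots of the fingers; the fingertips stand 73 mm ahead of it and the grasp point (between the pads) lies 54 mm ahead of it; z points along the fingers, y is the line along which they close (so a half turn about z gives the same grasp; the last joint's range is limited). The gripper opens to 85 mm and grips with 20 to 120 N. Pads are 22 mm wide; open, the fingers measure 114 mm over their backs; the gripper's body (76 mm by 85 mm) begins 54 mm behind the grasp point. The pads swing forward as they close: fully open they stand 13 mm farther back than shut.
Start: joints at [-1.31, 0.494, 1.345, -0, 1.302, -0.096], TCP at [0.218, -0.586, 0.304] pointing down, gripper open.
Joint ranges: [-2.91, 2.91], [-0.82, 2.16], [0.22, 2.67], [-1.22, 4.37], [0.12, 2.79], [-3.08, 3.08]. Speed limits (rad/s): [1.89, 1.89, 2.57, 3.01, 3.01, 3.01].

### API

Orientations are given as [roll, pitch, yaw] about the fixed x, y, z axes, in that order (R = Rz(yaw) Ry(pitch) Rx(roll)).
In Python, from cell import get_obs, snapshot, close_job, silhouettes, spot_point gives the robot as it stands.
- The arm moves only by the shell command python3 -m pendant 'ROWS'. ROWS is JSON, a list of rows, each an object with "rot": the turn, a rotation vector about the world's x, y, z as a fraction of full scale, a list of three; "delta_pos": the shift along the world's x, y, z as a fraction of full scale, a list of three; "gripper": the gripper's target within -1 to 1 (fully open at 1, half-way at 0, shut at -1). A call has 1 to 5 rows; each row is the pose to reach, as a shift and turn from the pose commanded when the call began, turning the shorter way round; what a row does not reach only later rows make up. Full scale, the value 1, is 100 mm for a shift and 180 degrees for a turn. A row lasts 1/8 s, in which the tool goes at most 62.5 mm and 10.7 degrees, less where a joint would pass 70% of its speed; a pose out of reach is approached as far as the arm can. A call with a number of a shift or a turn outside -1 to 1 is refused whole. A call with a gripper value outside its range is refused whole. The fingers move at their own pace and stop on an object; the grip force is fixed at half the most. Time passes only in rows, so rows that repeat a pose let the fingers close. It gives the time, the measured TCP pose, the force, the opening and the grip force at its end, in the units of the state.
- get_obs(): the state, without advancing time (a new reading comes with each control period).
- snapshot(name): name is "scene" or "top"; returns a dict with "img" (384x512x3 uint8, blue, green, red), "z_map" (384x512 float32, m along the optical axis (not along the pixel's ray), 0 where there is no reading), "fx", "fy", "cx", "cy" (pixels), "rvec" (rotation vector, rad) and "tvec" (3), from world to camera coordinates, as OpenCV has them. Camera axes: x right, y down, z forward; pixel columns grow to the right and rows downward; lengths in m; the calibration is good to about 2 mm. A picture is of the moment at which its call begins.
- close_job(): hands the job in; it is judged then, once.
Trained networks look in the newest picture that a camera, given by its name, has taken for a name from the list of things; names that differ only in an ending like _2 or _b are one class to them, and where a whole thing is asked for, a point or a joint stands for the part that bears it (a point fixed in the world has none). Each returns a list of dicts, best first, with "p" (0 to 1); they miss things now and then, are a little off and sometimes report something else, mostly with a low value. They report only what shows in the picture. A call takes as long as a camera call.
- silhouettes(target, camera): "mask" (384x512 bool, what is visible of it) and "rect" ([left, top, right, bottom] in pixels, round what is visible of it).
- spot_point(target, camera): "at" ([row, column] in pixels: a listed point, or the origin of a listed thing).
The state is a dict: "time_s": time; "joint_pos": joint angles; "joint_vel": joint speeds; "joint_torque": joint torques, N m; "tool_pos": TCP position; "tcp_rot": TCP orientation; "wrist_force": force on the tool from outside, world axes, zero at the start; "wrist_torque": the same for the moment, N m; "finger_gap": opening from 0.0 (shut) to 1.0 (fully open); "finger_force": force on a finger pad.
Only numpy, scipy, OpenCV 4.12 (cv2) and the standard library are available. Lean on these libraries where they do the work, as an engineer would, in place of code of your own. Each camera call takes 0.05 s, during which the arm holds its last target. There are 200 camera calls.

## Working session

There is one attempt and no reset: what is moved stays moved. The work goes in short steps, Python scripts to look and compute and a shell command to move; the robot and the scene stay as the last step left them, time stands still between calls to the robot, and variables do not carry over. Pictures are saved under pics/ and viewed, at most 10 in all, crops included, and the job is handed in when it is done.

```bash
mkdir -p pics
cat > h.py <<'E'
import numpy as np, cv2
from cell import get_obs, snapshot, close_job, silhouettes, spot_point
def cam(s):
    R=cv2.Rodrigues(np.array(s["rvec"],float))[0]; return R,np.array(s["tvec"],float).ravel()
def px2w(s,rows,cols,z=None):
    R,t=cam(s); r=np.asarray(rows,float); c=np.asarray(cols,float)
    if z is None: z=s["z_map"][np.round(r).astype(int),np.round(c).astype(int)]
    P=np.stack([(c-s["cx"])/s["fx"]*z,(r-s["cy"])/s["fy"]*z,z+0*c],-1)
    return (P-t)@R
E
python3 - <<'E'
from h import *
np.set_printoptions(precision=4,suppress=True)
o=get_obs();print(o["time_s"],o["tool_pos"],o["tcp_rot"],o["finger_gap"])
ims=[]
for n in("scene","top"):
    s=snapshot(n);ims.append(s["img"])
    R,t=cam(s);print(n,"campos",-R.T@t)
    for k in("deck","stone","keeper","sand_block","cork","wax","mallet","heel"):
        m=silhouettes(k,n)
        if not m: print(k,None);continue
        m=m[0];r,c=np.nonzero(m["mask"]&(s["z_map"]>0));W=px2w(s,r,c)
        print(k,round(m["p"],2),m["rect"],"med",np.median(W,0),"lo",np.percentile(W,2,0),"hi",np.percentile(W,98,0))
    for k in("deck","ramp_stop","stone_center","keeper_knob","keeper_pivot"):
        m=spot_point(k,n)
        if m: print(k,round(m[0]["p"],2),m[0]["at"],px2w(s,*[[x] for x in m[0]["at"]]))
cv2.imwrite("pics/a.png",ims[0]);cv2.imwrite("pics/b.png",ims[1])
E
```

```text
0.0 [ 0.2176 -0.5856  0.3033] [-3.1404 -0.0001  0.3558] 1.0000052467626552
scene campos [-0.1955  0.9335  0.7143]
deck 0.87 [188.3, 168.4, 275.3, 218.8] med [0.6396 0.0348 0.0794] lo [ 0.5579 -0.0933  0.0583] hi [0.7197 0.1356 0.1149]
stone 0.79 [246.1, 191.6, 280.4, 213.6] med [0.5017 0.0145 0.0833] lo [ 0.4772 -0.0633  0.0638] hi [0.5352 0.0672 0.0871]
keeper 0.76 [235.4, 175.8, 271.7, 188.9] med [ 0.599  -0.0764  0.0906] lo [ 0.5503 -0.2286  0.0014] hi [ 0.7129 -0.0391  0.1189]
sand_block 0.83 [247.6, 258.9, 277.3, 293.4] med [0.3245 0.2543 0.0309] lo [0.299  0.2026 0.0012] hi [0.3621 0.2977 0.0348]
cork None
wax 0.66 [188.8, 166.5, 273.0, 219.4] med [0.642  0.0331 0.0791] lo [ 0.5579 -0.1628  0.0032] hi [0.7217 0.1353 0.1148]
mallet 0.56 [142.3, 240.8, 194.9, 286.4] med [0.5966 0.3732 0.0332] lo [0.4633 0.318  0.008 ] hi [0.6448 0.4006 0.0568]
heel 0.78 [320.3, 209.8, 340.2, 225.8] med [ 0.3282 -0.1227  0.0215] lo [ 0.2097 -0.1576  0.0006] hi [0.3597 0.1083 0.1895]
deck 0.57 [205.6, 244.7] [[0.5586 0.0382 0.0597]]
ramp_stop 0.6 [186.0, 210.7] [[0.7116 0.0355 0.0859]]
stone_center
[... 665 characters left out ...]
 -0.3298  0.0213] hi [ 0.3581 -0.246   0.0409]
wax 0.56 [345.6, 195.9, 369.6, 220.0] med [ 0.4361 -0.3331  0.0518] lo [ 0.4045 -0.3694  0.0235] hi [ 0.4681 -0.3001  0.0604]
mallet 0.79 [132.9, 145.0, 164.4, 202.6] med [0.6028 0.3631 0.0397] lo [0.471  0.3107 0.0007] hi [0.6484 0.3961 0.0593]
heel 0.83 [291.0, 228.1, 311.4, 246.9] med [ 0.343  -0.1433  0.0243] lo [ 0.3131 -0.176   0.0044] hi [ 0.3697 -0.1132  0.0308]
deck 0.83 [174.1, 246.1] [[0.5535 0.0348 0.0579]]
ramp_stop 0.88 [127.3, 243.0] [[0.7047 0.0423 0.0869]]
stone_center 0.73 [186.3, 255.9] [[0.5114 0.0036 0.0819]]
keeper_knob 0.74 [160.0, 282.2] [[ 0.5953 -0.0836  0.0879]]
keeper_pivot 0.91 [141.5, 270.6] [[0.4446 0.0349 1.5758]]
```

View pics/a.png

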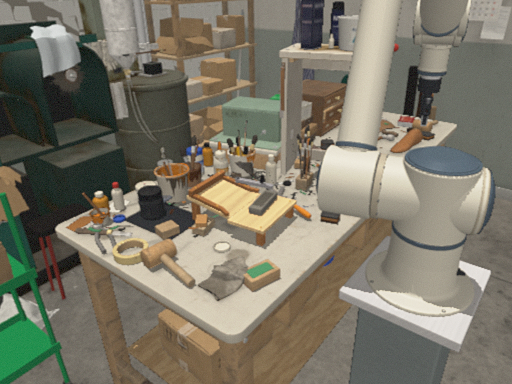

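View pics/b.png

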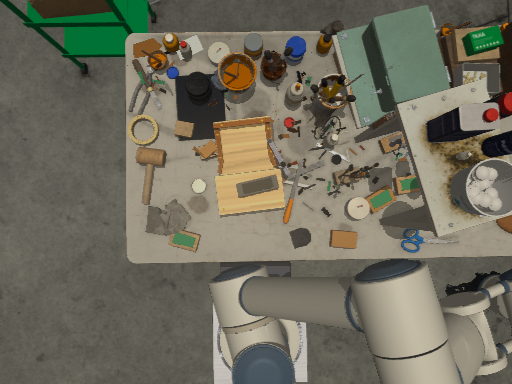

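Scene view: the stand is at about (row 200, col 245), with the stone at (203, 262). Top view: the landing is at rows 172–215, the stone at (186, 257), and the keeper on the right side at (155, 279). The stand is slightly yawed. Next I'll fit the poses.

```bash
cat > m.py <<'E'
from h import *
from scipy.optimize import least_squares
np.set_printoptions(precision=4,suppress=True)
def pts(s,box):
    r,c=np.mgrid[box[1]:box[3],box[0]:box[2]];r=r.ravel();c=c.ravel()
    ok=s["z_map"][r,c]>0;return px2w(s,r[ok],c[ok]),r[ok],c[ok],s["img"][r[ok],c[ok]].astype(int)
E
python3 - <<'E'
from m import *
for n,box in(("top",(200,105,300,225)),("scene",(170,150,320,250))):
    s=snapshot(n);W,r,c,col=pts(s,box)
    # deck plane fit: sloped points between landing and stop
    m=(W[:,0]>.575)&(W[:,0]<.69)&(abs(W[:,1]-.035)<.05)&(W[:,2]>.055)&(W[:,2]<.095)
    A=np.c_[W[m][:,:2],np.ones(m.sum())]
    p=least_squares(lambda p:A@p-W[m][:,2],[.17,0,0],loss="soft_l1",f_scale=.002).x
    print(n,"slope deg",np.degrees(np.arctan(np.hypot(p[0],p[1]))),"yaw deg",np.degrees(np.arctan2(p[1],p[0])))
    l=(abs(W[:,2]-.06)<.006)&(W[:,0]<.55)&(W[:,0]>.4)&(abs(W[:,1]-.035)<.15)
    print("landing z",np.median(W[l][:,2]))
    L=W[(W[:,2]>.052)&(W[:,2]<.1)&(W[:,0]<.535)&(abs(W[:,1]-.035)<.15)&(W[:,0]>.4)]
    q=cv2.minAreaRect((L[:,:2]*1000).astype(np.float32));print("landing rect",q)
    # stone top
    t=(W[:,2]>.076)&(W[:,2]<.092)&(W[:,0]<.55)&(W[:,0]>.42)&(abs(W[:,1]-.02)<.12)&(col.max(1)<150)&(np.ptp(col,axis=1)<40)
    q=cv2.minAreaRect((W[t][:,:2]*1000).astype(np.float32));print("stone",t.sum(),np.median(W[t],0),q)
    k=(W[:,2]>.1)&(W[:,1]<.0)&(W[:,0]<.66);print("knob-ish",np.c_[W[k],col[k]])
    b=box;im=s["img"][b[1]:b[3],b[0]:b[2]];cv2.imwrite(f"pics/c_{n}.png",cv2.resize(im,None,fx=5,fy=5,interpolation=cv2.INTER_CUBIC))
E
```

```text
top slope deg 10.176288155534758 yaw deg 6.567264880150587
landing z 0.05967381799399231
landing rect ((487.6396484375, 23.32110595703125), (113.46399688720703, 220.09568786621094), 5.645939350128174)
stone 547 [ 0.513  -0.0002  0.0836] ((517.5089721679688, -18.67577362060547), (44.399139404296875, 168.40960693359375), 12.371747970581055)
knob-ish [[  0.6597  -0.0347   0.1013  91.     109.     122.    ]
 [  0.6593  -0.0378   0.1034  86.      90.      93.    ]
 [  0.6579  -0.0405   0.1127  78.      81.      86.    ]
 [  0.6583  -0.0439   0.1096  75.      78.      82.    ]
 [  0.659   -0.0474   0.1044 103.     105.     110.    ]
 [  0.6566  -0.0346   0.1004 100.     118.     129.    ]
 [  0.6552  -0.0407   0.1091  84.      84.      89.    ]
 [  0.6563  -0.0443   0.1014  96.      97.     101.    ]
 [  0.6559  -0.0474   0.1035  85.      85.      90.    ]
 [  0.6557  -0.0506   0.1048 132.     134.     140.    ]
 [  0.6529  -0.0377   0.1031  79.      83.      90.    ]
 [  0.6523  -0.044    0.1065  81.      84.      90.    ]
 [  0.6527  -0.0473   0.1035 120.     121.     127.    ]
 [  0.653
[... 2498 characters left out ...]
]
scene slope deg 10.096101159335754 yaw deg 5.626652035448436
landing z 0.06031931821345772
landing rect ((485.3403625488281, 22.527503967285156), (116.934814453125, 225.23886108398438), 5.0811567306518555)
stone 316 [0.506  0.0058 0.0841] ((512.9987182617188, -17.71562957763672), (45.333614349365234, 170.7598419189453), 12.107171058654785)
knob-ish [[  0.6561  -0.3466   0.1092 107.     118.     124.    ]
 [  0.5544  -0.2808   0.1535  53.      54.      63.    ]
 [  0.552   -0.284    0.153   78.      90.      98.    ]
 ...
 [  0.5777  -0.0766   0.1029  21.      17.      17.    ]
 [  0.5752  -0.079    0.1026  27.      32.      29.    ]
 [  0.5726  -0.087    0.1003  50.      53.      55.    ]]
```

View pics/c_top.png

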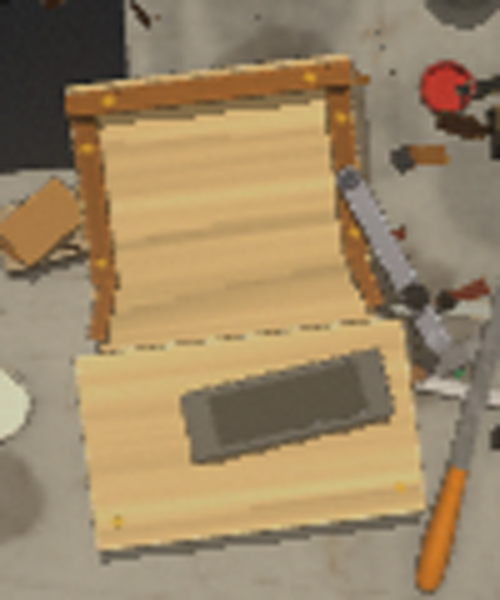

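View pics/c_scene.png

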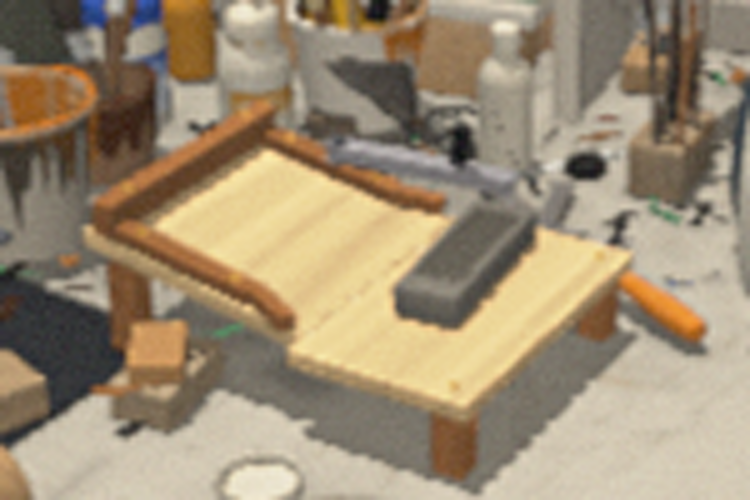

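Crop views: the stone is on the robot's right part of the landing, with its top-face corners at about crop-px (180,395), (193,465), (393,417) and (380,348). The landing corners are (98,550), (425,512), (77,358) and (404,322), and the knob is at (415,296). Next I'll back-project these corners.

Run:
```python
from m import *
s=snapshot("top");R,t=cam(s);C=-R.T@t
def bp(x,y,z):
    c=200+(x+.5)/5-.5;r=105+(y+.5)/5-.5
    d=R.T@np.array([(c-s["cx"])/s["fx"],(r-s["cy"])/s["fy"],1]);return C+d*(z-C[2])/d[2]
LL,LR,UL,UR=[bp(x,y,.06) for x,y in((98,548),(425,511),(77,357),(404,320))]
print(LL,LR,UL,UR,np.linalg.norm(LL-LR),np.linalg.norm(UL-LL),np.linalg.norm(UR-LR))
a=lambda v:np.degrees(np.arctan2(v[1],v[0]))
print("yaws",a(UL-LL),a(UR-LR),a(LL-LR)-90,a(UL-UR)-90, "O upper mid",(UL+UR)/2,"O from low",(LL+LR)/2)
st=[bp(x,y,.084) for x,y in((180,395),(193,465),(393,417),(380,348))]
print("stone",np.mean(st,0),a(st[1]-st[2])-90,a(st[0]-st[3])-90,np.linalg.norm(st[1]-st[2]),np.linalg.norm(st[1]-st[0]))
W,r,c,col=pts(s,(200,105,300,225))
yaw=np.radians(6.3);O=((UL+UR)/2+(LL+LR)/2+.13*np.array([np.cos(yaw),np.sin(yaw),0]))/2;O[2]=.06
th=np.radians(10)
X=np.array([np.cos(th)*np.cos(yaw),np.cos(th)*np.sin(yaw),np.sin(th)]);Y=np.array([-np.sin(yaw),np.cos(yaw),0]);Z=np.cross(X,Y)
D=np.c_[X,Y,Z];print("O",O)
P=(W-O)@D
i=(abs(P[:,2])<.004)&(abs(P[:,1])<.06)&(P[:,0]>.02)&(P[:,0]<.14);print("deck z resid",P[i][:,2].mean())
wood=(P[:,2]>.008)&(P[:,2]<.016)&(P[:,0]>.06)&(P[:,0]<.145)&(abs(P[:,1])<.11);
h=np.histogram(P[wood][:,1],np.arange(-.11,.111,.005));print(h[0])
st_=(P[:,2]>.021)&(P[:,2]<.031)&(abs(P[:,1])<.08)&(P[:,0]>.12)
print("stop top x range (155-~176)",np.percentile(P[st_][:,0],[2,50,98]))
k=(P[:,2]>.047)&(P[:,2]<.07)&(P[:,1]<-.05)&(P[:,0]<.12);kc=P[k].mean(0);print("knob",kc,k.sum(),"ang",np.arctan2(kc[1]+.083,.095-kc[0]),np.hypot(kc[1]+.083,.095-kc[0]))
Sc=np.mean(st,0);print("stone in deck-level frame", (Sc-O)@np.c_[[np.cos(yaw),np.sin(yaw),0],Y])
np.savez("d.npz",O=O,D=D)
```

```text
[0.4225 0.1257 0.06  ] [ 0.4429 -0.0905  0.06  ] [0.5488 0.1377 0.06  ] [ 0.5697 -0.0792  0.06  ] 0.21713662505204662 0.12687078848415273 0.12728006336082626
yaws 5.423073006499481 5.0751326562516015 5.390726031882593 5.497835844922875 O upper mid [0.5592 0.0292 0.06  ] O from low [0.4327 0.0176 0.06  ]
stone [0.5127 0.0003 0.084 ] 12.476382127456361 12.253205372091202 0.13389078873555826 0.04633162206696816
O [0.5606 0.0306 0.06  ]
deck z resid -0.00018562427333222131
[ 0  0  0  3 22 20 27  0  0  1  0  0  0  0  0  0  0  0  1  0  1  0  0  0
  1  0  0  0  1  0  0  0  0  0  0  0  2 32 28 33  5  0  0  0]
stop top x range (155-~176) [0.1556 0.1634 0.1709]
knob [ 0.0166 -0.1151  0.0568] 22 ang -0.3885760912196327 0.0846701665814036
stone in deck-level frame [-0.0509 -0.0249]
```

```bash
python3 -m pendant '[{"delta_pos":[0.2,1,0],"rot":[0,0,0.076],"gripper":1},{"delta_pos":[0.2,1,0],"rot":[0,0,0.076],"gripper":1},{"delta_pos":[0.2,1,0],"rot":[0,0,0.076],"gripper":1}]'
python3 -m pendant '[{"delta_pos":[0.3,1,0],"rot":[0,0,0.076],"gripper":1},{"delta_pos":[0.3,1,0],"rot":[0,0,0.076],"gripper":1},{"delta_pos":[0.3,1,0],"rot":[0,0,0.076],"gripper":1}]'
python3 -m pendant '[{"delta_pos":[0.6,1,0],"rot":[0,0,0.076],"gripper":1},{"delta_pos":[0.6,1,0],"rot":[0,0,0.076],"gripper":1},{"delta_pos":[0.6,1,0],"rot":[0,0,0.076],"gripper":1}]'
python3 -m pendant '[{"delta_pos":[0.6,1,0],"rot":[0,0,0.076],"gripper":1},{"delta_pos":[0.6,1,0],"rot":[0,0,0.076],"gripper":1},{"delta_pos":[0.6,1,0],"rot":[0,0,0.076],"gripper":1}]'
python3 -m pendant '[{"delta_pos":[0.6,1,-0.2],"rot":[0,0,0.076],"gripper":1},{"delta_pos":[0.6,1,-0.2],"rot":[0,0,0.076],"gripper":1},{"delta_pos":[0.6,1,-0.2],"rot":[0,0,0.076],"gripper":1}]'
python3 -m pendant '[{"delta_pos":[0.65,0.86,-0.3],"rot":[0,0,0.075],"gripper":1},{"delta_pos":[0.65,0.86,-0.3],"rot":[0,0,0.075],"gripper":1},{"delta_pos":[0.65,0.86,-0.3],"rot":[0,0,0.075],"gripper":1},{"delta_pos":[0.65,0.86,-0.3],"rot":[0,0,0.075],"gripper":1}]'
```

```text
time_s: 1.92
tool_pos: [0.2381, -0.4834, 0.3042]
tcp_rot: [-3.141, -0.0, 0.597]
wrist_force: [0.0, -0.2, 0.4]
finger_gap: 1.0
finger_force: 0.0
time_s: 2.3
tool_pos: [0.2682, -0.3842, 0.3041]
tcp_rot: [-3.141, -0.0, 0.835]
wrist_force: [0.2, -0.1, 0.8]
finger_gap: 0.998
finger_force: 0.0
time_s: 2.68
tool_pos: [0.3291, -0.2845, 0.3041]
tcp_rot: [3.141, -0.0, 1.075]
wrist_force: [0.7, -1.0, 0.3]
finger_gap: 1.001
finger_force: 0.0
time_s: 3.05
tool_pos: [0.3894, -0.1848, 0.304]
tcp_rot: [3.141, 0.0, 1.314]
wrist_force: [0.0, -0.1, 0.5]
finger_gap: 0.997
finger_force: 0.0
time_s: 3.42
tool_pos: [0.4494, -0.085, 0.2833]
tcp_rot: [-3.142, -0.0, 1.552]
wrist_force: [0.2, -0.5, 0.3]
finger_gap: 1.005
finger_force: 0.0
time_s: 3.92
tool_pos: [0.5128, -0.0016, 0.2539]
tcp_rot: [-3.141, 0.0, 1.783]
wrist_force: [-1.0, -0.3, 0.6]
finger_gap: 1.003
finger_force: 0.0
```

```bash
python3 -m pendant '[{"delta_pos":[0,0.02,-0.4],"rot":[0,0,0],"gripper":1},{"delta_pos":[0,0.02,-0.7],"rot":[0,0,0],"gripper":1},{"delta_pos":[0,0.02,-0.9],"rot":[0,0,0],"gripper":1}]'
python3 -m pendant '[{"delta_pos":[0,0,-0.16],"rot":[0,0,0],"gripper":1},{"delta_pos":[0,0,-0.25],"rot":[0,0,0],"gripper":1},{"delta_pos":[0,0,-0.25],"rot":[0,0,0],"gripper":1}]'
python3 -m pendant '[{"delta_pos":[0,0,0],"rot":[0,0,0],"gripper":0.3},{"delta_pos":[0,0,0],"rot":[0,0,0],"gripper":0.1},{"delta_pos":[0,0,0],"rot":[0,0,0],"gripper":-0.1},{"delta_pos":[0,0,0],"rot":[0,0,0],"gripper":-0.1},{"delta_pos":[0,0,0],"rot":[0,0,0],"gripper":-0.1}]'
```

```text
time_s: 4.3
tool_pos: [0.5122, 0.0002, 0.1632]
tcp_rot: [-3.141, 0.0, 1.782]
wrist_force: [0.1, 0.6, -1.0]
finger_gap: 1.004
finger_force: 0.0
time_s: 4.68
tool_pos: [0.5126, 0.0012, 0.1389]
tcp_rot: [-3.141, -0.0, 1.784]
wrist_force: [0.0, -0.3, -0.3]
finger_gap: 1.002
finger_force: 0.0
time_s: 5.3
tool_pos: [0.5131, 0.0021, 0.1397]
tcp_rot: [3.14, 0.001, 1.785]
wrist_force: [-1.6, -2.3, 9.9]
finger_gap: 0.526
finger_force: 60.5
```

```bash
python3 -m pendant '[{"delta_pos":[0,0.06,0],"rot":[0,0,-0.01],"gripper":-0.1},{"delta_pos":[0,0.12,0],"rot":[0,0,-0.02],"gripper":-0.1},{"delta_pos":[0,0.18,0],"rot":[0,0,-0.03],"gripper":-0.1},{"delta_pos":[0,0.25,0],"rot":[0,0,-0.038],"gripper":-0.1},{"delta_pos":[0,0.25,0],"rot":[0,0,-0.038],"gripper":-0.1}]'
python3 -m pendant '[{"delta_pos":[0,0,0],"rot":[0,0,0],"gripper":0.3},{"delta_pos":[0,0,0],"rot":[0,0,0],"gripper":1},{"delta_pos":[0,0,0],"rot":[0,0,0],"gripper":1}]'
python3 -m pendant '[{"delta_pos":[0,0,0.3],"rot":[0,0,0],"gripper":1},{"delta_pos":[0,0,0.7],"rot":[0,0,0],"gripper":1},{"delta_pos":[0,0,0.7],"rot":[0,0,0],"gripper":1}]'
python3 - <<'E'
from m import *
d=np.load("d.npz")
yaw=np.radians(5.5);O=np.array([.5605,.0297,.06]);th=np.radians(10)
X=np.array([np.cos(th)*np.cos(yaw),np.cos(th)*np.sin(yaw),np.sin(th)]);Y=np.array([-np.sin(yaw),np.cos(yaw),0]);D=np.c_[X,Y,np.cross(X,Y)]
np.savez("d.npz",O=O,D=D)
s=snapshot("scene");cv2.imwrite("pics/e.png",cv2.resize(s["img"][140:250,170:320],None,fx=5,fy=5,interpolation=cv2.INTER_CUBIC))
for m in silhouettes("stone","scene")[:2]:
    r,c=np.nonzero(m["mask"]&(s["z_map"]>0));W=px2w(s,r,c);W=W[(W[:,2]>.079)&(W[:,2]<.09)]
    q=cv2.minAreaRect((W[:,:2]*1000).astype(np.float32));print(m["p"],m["rect"],q)
E
```

```text
time_s: 5.92
tool_pos: [0.5134, 0.0274, 0.1397]
tcp_rot: [3.139, 0.0, 1.666]
wrist_force: [-0.0, 1.8, 7.3]
finger_gap: 0.521
finger_force: 60.2
time_s: 6.3
tool_pos: [0.5126, 0.0271, 0.1389]
tcp_rot: [-3.141, -0.0, 1.666]
wrist_force: [0.4, -0.1, -0.1]
finger_gap: 1.002
finger_force: 0.0
time_s: 6.68
tool_pos: [0.5139, 0.0271, 0.2112]
tcp_rot: [3.137, 0.001, 1.666]
wrist_force: [0.8, 0.4, -1.0]
finger_gap: 1.0
finger_force: 0.0
0.57 [239.8, 196.1, 275.1, 218.0] ((509.94024658203125, 24.644607543945312), (47.8994026184082, 136.3866729736328), 3.9135429859161377)
```

View pics/e.png

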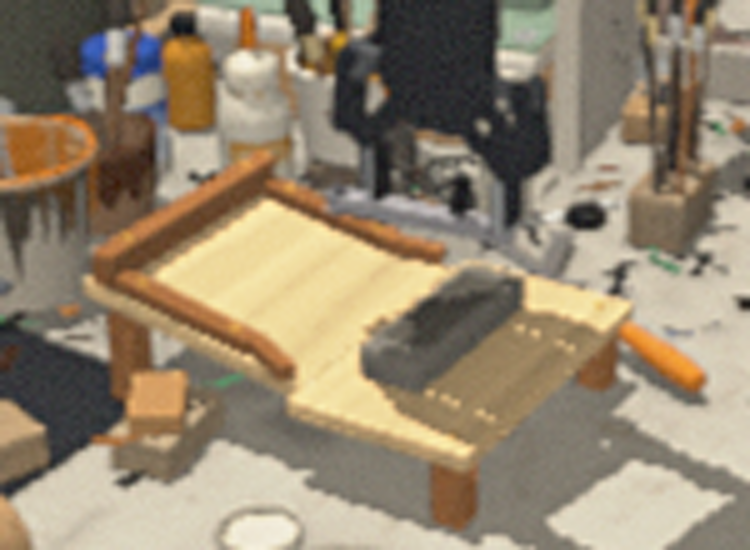

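The stone is square and centred: centre (0.511, 0.025), crop about (440,325). Now I'll bring the tool behind it, spread across and tilted to match the slope.

```bash
python3 -m pendant '[{"delta_pos":[-0.3,0,0],"rot":[0,0,-0.25],"gripper":1},{"delta_pos":[-0.67,-0.08,0],"rot":[0,0,-0.25],"gripper":1},{"delta_pos":[-0.67,-0.08,0],"rot":[0,0,-0.25],"gripper":1},{"delta_pos":[-0.67,-0.08,0],"rot":[0,0,-0.25],"gripper":1},{"delta_pos":[-0.67,-0.08,0],"rot":[0,0,-0.25],"gripper":1}]'
python3 -m pendant '[{"delta_pos":[0,0,0],"rot":[0,0,-0.25],"gripper":1},{"delta_pos":[0,0,0],"rot":[0,0,-0.25],"gripper":1},{"delta_pos":[0,0,0],"rot":[0,0,-0.25],"gripper":1},{"delta_pos":[0,0,0],"rot":[0,0,-0.25],"gripper":1},{"delta_pos":[0,0,0],"rot":[0,0,-0.25],"gripper":1}]'
python3 -m pendant '[{"delta_pos":[0,0,-0.2],"rot":[0.0053,-0.0553,0],"gripper":1},{"delta_pos":[0,0,-0.5],"rot":[0.0053,-0.0553,0],"gripper":1},{"delta_pos":[0,0,-0.5],"rot":[0.0053,-0.0553,0],"gripper":1}]'
python3 - <<'E'
from m import *
from scipy.spatial.transform import Rotation as Ro
d=np.load("d.npz");o=get_obs();p=np.array(o["tool_pos"]);R=Ro.from_euler("xyz",o["tcp_rot"]).as_matrix();D=d["D"]
print(p,(R.T@D));T=p+R[:,2]*.060;print("tip deck",(T-d["O"])@D,"err rotvec/180deg (to add)",Ro.from_matrix(np.c_[D[:,0],-D[:,1],-D[:,2]]@R.T).as_rotvec()/np.pi, np.array([.4456,.0186,.127])-p)
E
```

```text
time_s: 7.4
tool_pos: [0.4452, 0.0191, 0.208]
tcp_rot: [-3.14, 0.001, 0.88]
wrist_force: [0.9, -0.3, 0.6]
finger_gap: 0.999
finger_force: 0.0
time_s: 8.02
tool_pos: [0.4455, 0.0192, 0.2084]
tcp_rot: [-3.141, 0.001, 0.097]
wrist_force: [1.2, -1.0, -0.4]
finger_gap: 0.997
finger_force: 0.0
time_s: 8.4
tool_pos: [0.4444, 0.0192, 0.1575]
tcp_rot: [-3.141, -0.17, 0.099]
wrist_force: [0.3, -0.9, 0.7]
finger_gap: 1.002
finger_force: 0.0
[0.4444 0.0192 0.1575] [[ 1.      0.0031 -0.0043]
 [ 0.0031 -1.     -0.0008]
 [-0.0044  0.0008 -1.    ]]
tip deck [-0.0981  0.0007  0.0562] err rotvec/180deg (to add) [ 0.     -0.0014 -0.001 ] [ 0.0012 -0.0006 -0.0305]
```

```bash
python3 -m pendant '[{"delta_pos":[0,0,-0.2],"rot":[0,-0.001,-0.001],"gripper":1},{"delta_pos":[0,0,-0.3],"rot":[0,-0.001,-0.001],"gripper":1},{"delta_pos":[0,0,-0.3],"rot":[0,-0.001,-0.001],"gripper":1}]'
python3 -m pendant '[{"delta_pos":[0.1,0.01,0],"rot":[0,0,0],"gripper":1},{"delta_pos":[0.2,0.02,0],"rot":[0,0,0],"gripper":1},{"delta_pos":[0.3,0.03,0],"rot":[0,0,0],"gripper":1},{"delta_pos":[0.4,0.04,0],"rot":[0,0,0],"gripper":1},{"delta_pos":[0.5,0.05,0],"rot":[0,0,0],"gripper":1}]'
python3 -m pendant '[{"delta_pos":[0.09,0.008,0],"rot":[0,0,0],"gripper":1},{"delta_pos":[0.18,0.016,0],"rot":[0,0,0],"gripper":1},{"delta_pos":[0.26,0.024,0],"rot":[0,0,0],"gripper":1},{"delta_pos":[0.34,0.032,0],"rot":[0,0,0],"gripper":1},{"delta_pos":[0.43,0.04,0],"rot":[0,0,0],"gripper":1}]'
python3 - <<'E'
from m import *
s=snapshot("scene");cv2.imwrite("pics/f.png",cv2.resize(s["img"][140:250,170:320],None,fx=5,fy=5,interpolation=cv2.INTER_CUBIC))
E
```

```text
time_s: 8.78
tool_pos: [0.4459, 0.0192, 0.1289]
tcp_rot: [3.141, -0.177, 0.093]
wrist_force: [0.2, -0.5, 1.3]
finger_gap: 1.0
finger_force: 0.0
time_s: 9.4
tool_pos: [0.4959, 0.0243, 0.1289]
tcp_rot: [3.142, -0.177, 0.092]
wrist_force: [-4.7, -0.5, 3.2]
finger_gap: 1.001
finger_force: 2.6
time_s: 10.02
tool_pos: [0.5391, 0.0282, 0.1288]
tcp_rot: [3.141, -0.177, 0.092]
wrist_force: [-7.1, -1.4, 4.0]
finger_gap: 0.998
finger_force: 2.9
```

View pics/f.png

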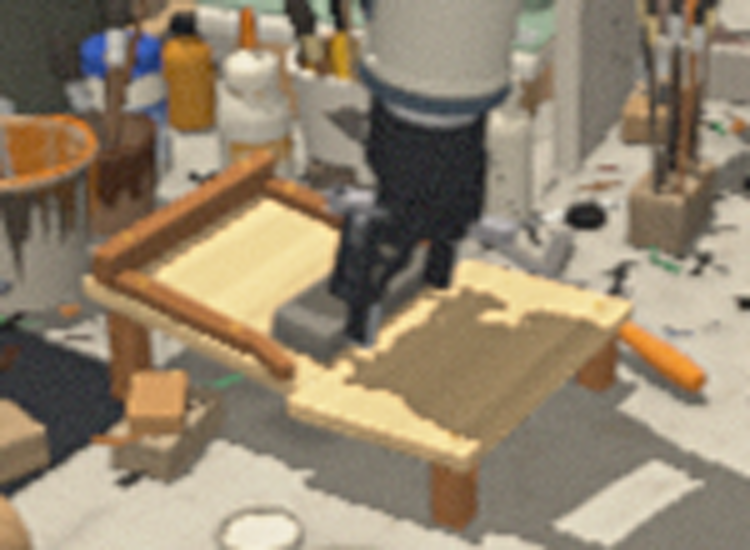

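The stone (crop ~(345,300)) is entering the lead-ins squarely with both fingers behind it. I'll continue up the slope.

```bash
python3 -m pendant '[{"delta_pos":[0.09,0.009,0.016],"rot":[0,0,0],"gripper":1},{"delta_pos":[0.18,0.018,0.032],"rot":[0,0,0],"gripper":1},{"delta_pos":[0.27,0.027,0.048],"rot":[0,0,0],"gripper":1},{"delta_pos":[0.36,0.036,0.064],"rot":[0,0,0],"gripper":1},{"delta_pos":[0.45,0.043,0.08],"rot":[0,0,0],"gripper":1}]'
python3 -m pendant '[{"delta_pos":[0.09,0.009,0.016],"rot":[0,0,0],"gripper":1},{"delta_pos":[0.18,0.018,0.032],"rot":[0,0,0],"gripper":1},{"delta_pos":[0.27,0.027,0.048],"rot":[0,0,0],"gripper":1},{"delta_pos":[0.36,0.036,0.064],"rot":[0,0,0],"gripper":1},{"delta_pos":[0.45,0.043,0.08],"rot":[0,0,0],"gripper":1}]'
cat > st.py <<'E'
from m import *
from scipy.spatial.transform import Rotation as Ro
d=np.load("d.npz");o=get_obs();p=np.array(o["tool_pos"]);R=Ro.from_euler("xyz",o["tcp_rot"]).as_matrix();D=d["D"];O=d["O"]
print("tip deck",(p+R[:,2]*.060-O)@D)
for n in("scene","top"):
    s=snapshot(n)
    for m in silhouettes("stone",n)[:2]:
        r,c=np.nonzero(m["mask"]&(s["z_map"]>0));P=(px2w(s,r,c)-O)@D;P=P[(P[:,2]>.019)&(P[:,2]<.028)]
        if len(P)>20: print(n,m["p"],len(P),cv2.minAreaRect((P[:,:2]*1000).astype(np.float32)))
E
python3 st.py
```

```text
time_s: 10.7
tool_pos: [0.5843, 0.0325, 0.137]
tcp_rot: [3.141, -0.178, 0.092]
wrist_force: [-3.2, -0.1, -1.9]
finger_gap: 0.999
finger_force: 1.3
time_s: 11.32
tool_pos: [0.6293, 0.0368, 0.145]
tcp_rot: [3.141, -0.178, 0.092]
wrist_force: [-2.9, -0.2, -1.9]
finger_gap: 0.998
finger_force: 1.3
tip deck [0.0831 0.0005 0.0117]
scene 0.48 151 ((111.94567108154297, -0.8264312744140625), (136.84107971191406, 47.29670333862305), 86.47994232177734)
```

```bash
python3 -m pendant '[{"delta_pos":[0.05,0.005,0.009],"rot":[0,0,0],"gripper":1},{"delta_pos":[0.09,0.009,0.016],"rot":[0,0,0],"gripper":1},{"delta_pos":[0.12,0.012,0.021],"rot":[0,0,0],"gripper":1},{"delta_pos":[0.14,0.014,0.025],"rot":[0,0,0],"gripper":1}]'
python3 -m pendant '[{"delta_pos":[0.01,0.001,0.002],"rot":[0,0,0],"gripper":1},{"delta_pos":[0.02,0.002,0.004],"rot":[0,0,0],"gripper":1}]'
python3 -m pendant '[{"delta_pos":[0.01,0.001,0.002],"rot":[0,0,0],"gripper":1},{"delta_pos":[0.015,0.0015,0.003],"rot":[0,0,0],"gripper":1}]'
python3 st.py
```

```text
time_s: 12.02
tool_pos: [0.6424, 0.0381, 0.1473]
tcp_rot: [3.141, -0.177, 0.092]
wrist_force: [-4.7, -0.4, 2.1]
finger_gap: 1.003
finger_force: 2.6
time_s: 12.28
tool_pos: [0.6443, 0.0384, 0.1476]
tcp_rot: [3.141, -0.176, 0.092]
wrist_force: [-9.5, -1.6, 1.9]
finger_gap: 1.004
finger_force: 4.8
time_s: 12.52
tool_pos: [0.6445, 0.0384, 0.1476]
tcp_rot: [3.142, -0.174, 0.092]
wrist_force: [-15.8, -3.1, 7.3]
finger_gap: 1.001
finger_force: 7.4
tip deck [0.0983 0.0005 0.0116]
scene 0.8 139 ((130.09437561035156, 3.715679168701172), (50.657798767089844, 125.63738250732422), 1.041951298713684)
top 0.56 45 ((8.631256103515625, -117.25688171386719), (65.09880065917969, 15.844054222106934), 25.064613342285156)
top 0.4 39 ((148.76194763183594, -40.16995620727539), (51.735008239746094, 9.59682559967041), 83.70738220214844)
```

The stone is home: the tips are at deck x 0.098 and the stop reacts with 16 N. Back off, lift, then start turning the tool for the knob.

```bash
python3 -m pendant '[{"delta_pos":[-0.03,-0.003,-0.005],"rot":[0,0,0],"gripper":1},{"delta_pos":[-0.1,-0.01,-0.018],"rot":[0,0,0],"gripper":1},{"delta_pos":[-0.2,-0.019,-0.035],"rot":[0,0,0],"gripper":1},{"delta_pos":[-0.26,-0.026,0.4],"rot":[0,0,0],"gripper":1},{"delta_pos":[-0.34,-0.03,0.85],"rot":[0,0,0],"gripper":1}]'
cat > go.py <<'E'
import sys
from m import *
from scipy.spatial.transform import Rotation as Ro
d=np.load("d.npz");D=d["D"];O=d["O"];o=get_obs();p=np.array(o["tool_pos"]);R=Ro.from_euler("xyz",o["tcp_rot"])
print("tcp deck",(p-O)@D)
z=float(sys.argv[1])
for a in map(float,sys.argv[2:]):
    t=O+D@np.array([.095-.085*np.cos(a),-.083+.085*np.sin(a),z])
    ty=np.array([np.sin(a),np.cos(a),0]);tz=np.array([0,0,-1.]);G=D@np.c_[np.cross(ty,tz),ty,tz]
    print(a,"dpos",(t-p)*10,"rot",(Ro.from_matrix(G)*R.inv()).as_rotvec()/np.pi)
E
python3 go.py .16 -0.39
python3 - <<'E'
from m import *
s=snapshot("top");d=np.load("d.npz");W,r,c,col=pts(s,(200,105,300,225));P=(W-d["O"])@d["D"]
k=(P[:,2]>.05)&(P[:,2]<.062)&(P[:,1]<-.09)&(P[:,0]<.06)&(P[:,0]>-.03);print("knob",k.sum(),P[k].mean(0) if k.any() else 0)
s=snapshot("scene");cv2.imwrite("pics/g.png",cv2.resize(s["img"][140:250,170:320],None,fx=5,fy=5,interpolation=cv2.INTER_CUBIC))
E
python3 st.py
```

```text
time_s: 13.35
tool_pos: [0.6113, 0.0355, 0.2335]
tcp_rot: [-3.142, -0.176, 0.092]
wrist_force: [1.1, -0.5, 0.5]
finger_gap: 1.001
finger_force: 0.0
tcp deck [0.0805 0.0009 0.162 ]
-0.39 dpos [-0.5134 -1.2166 -0.1313] rot [ 0.152   0.0145 -0.8611]
knob 12 [ 0.0175 -0.1169  0.0572]
tip deck [0.0834 0.0005 0.1057]
top 0.79 283 ((141.81809997558594, -0.6755447387695312), (128.84445190429688, 32.021484375), 83.71752166748047)
top 0.43 30 ((-6.397317886352539, -122.86939239501953), (28.413387298583984, 13.413427352905273), 18.77600860595703)
```

View pics/g.png

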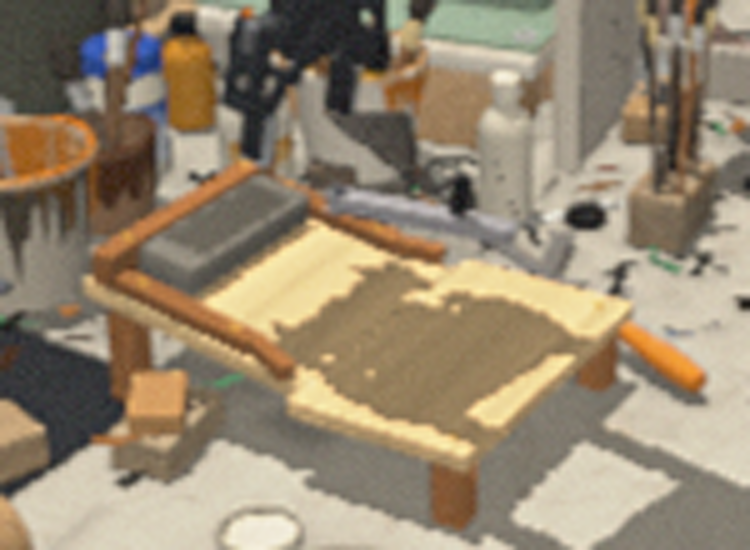

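The stone sits squarely against the stop (crop ~(220,235)), and the keeper is still open with its knob at ~(460,190). Next I'll turn the tool and move it over the knob.

```bash
python3 -m pendant '[{"delta_pos":[-0.2,-0.4,0],"rot":[-0.043,-0.004,0.246],"gripper":0.2},{"delta_pos":[-0.2,-0.4,0],"rot":[-0.043,-0.004,0.246],"gripper":0.2},{"delta_pos":[-0.2,-0.4,0],"rot":[-0.043,-0.004,0.246],"gripper":0.2},{"delta_pos":[-0.2,-0.4,0],"rot":[-0.043,-0.004,0.246],"gripper":0.2},{"delta_pos":[-0.2,-0.4,0],"rot":[-0.043,-0.004,0.246],"gripper":0.2}]'
python3 -m pendant '[{"delta_pos":[-0.2,-0.4,0],"rot":[-0.043,-0.004,0.246],"gripper":0.2},{"delta_pos":[-0.2,-0.4,0],"rot":[-0.043,-0.004,0.246],"gripper":0.2},{"delta_pos":[-0.2,-0.4,0],"rot":[-0.043,-0.004,0.246],"gripper":0.2},{"delta_pos":[-0.2,-0.4,0],"rot":[-0.043,-0.004,0.246],"gripper":0.2},{"delta_pos":[-0.2,-0.4,0],"rot":[-0.043,-0.004,0.246],"gripper":0.2}]'
python3 -m pendant '[{"delta_pos":[-0.1,-0.4,0],"rot":[-0.043,-0.004,0.246],"gripper":0.2},{"delta_pos":[-0.1,-0.4,0],"rot":[-0.043,-0.004,0.246],"gripper":0.2},{"delta_pos":[-0.1,-0.4,0],"rot":[-0.043,-0.004,0.246],"gripper":0.2},{"delta_pos":[-0.1,-0.4,0],"rot":[-0.043,-0.004,0.246],"gripper":0.2},{"delta_pos":[-0.1,-0.4,0],"rot":[-0.043,-0.004,0.246],"gripper":0.2}]'
python3 -m pendant '[{"delta_pos":[0,0,0],"rot":[-0.043,-0.004,0.246],"gripper":0.2},{"delta_pos":[0,0,0],"rot":[-0.043,-0.004,0.246],"gripper":0.2},{"delta_pos":[0,0,0],"rot":[-0.043,-0.004,0.246],"gripper":0.2},{"delta_pos":[0,0,0],"rot":[-0.043,-0.004,0.246],"gripper":0.2},{"delta_pos":[0,0,0],"rot":[-0.043,-0.004,0.246],"gripper":0.2}]'
python3 go.py .16 -0.40; python3 -c "
from h import *;print(get_obs()['joint_pos'])"
```

```text
time_s: 14.28
tool_pos: [0.5918, -0.0045, 0.2316]
tcp_rot: [3.019, -0.125, 0.888]
wrist_force: [-0.2, -0.2, -0.3]
finger_gap: 0.6
finger_force: 0.0
time_s: 14.9
tool_pos: [0.5717, -0.0445, 0.2317]
tcp_rot: [2.97, -0.004, 1.666]
wrist_force: [-0.0, -0.4, 0.2]
finger_gap: 0.601
finger_force: 0.0
time_s: 15.52
tool_pos: [0.5618, -0.0844, 0.2317]
tcp_rot: [3.019, 0.117, 2.443]
wrist_force: [-0.1, 0.4, -0.0]
finger_gap: 0.599
finger_force: 0.0
time_s: 16.15
tool_pos: [0.5618, -0.0844, 0.2319]
tcp_rot: [3.14, 0.168, -3.052]
wrist_force: [0.2, -0.5, 0.9]
finger_gap: 0.602
finger_force: 0.0
tcp deck [ 0.0204 -0.1137  0.171 ]
-0.4 dpos [-0.0147 -0.0256 -0.1146] rot [-0.0219 -0.0042  0.1274]
[-0.28327062  0.44810521  1.68069848  0.08257125  0.85829312 -1.9928944 ]
```

```bash
python3 -m pendant '[{"delta_pos":[-0.015,-0.026,-0.115],"rot":[-0.022,-0.004,0.127],"gripper":0.2},{"delta_pos":[-0.015,-0.026,-0.115],"rot":[-0.022,-0.004,0.127],"gripper":0.2},{"delta_pos":[-0.015,-0.026,-0.115],"rot":[-0.022,-0.004,0.127],"gripper":0.2}]'
python3 -m pendant '[{"delta_pos":[0.03,0.003,-0.18],"rot":[0,0,0],"gripper":0.2},{"delta_pos":[0.06,0.006,-0.35],"rot":[0,0,0],"gripper":0.2},{"delta_pos":[0.09,0.008,-0.51],"rot":[0,0,0],"gripper":0.2},{"delta_pos":[0.09,0.008,-0.51],"rot":[0,0,0],"gripper":0.2}]'
python3 -m pendant '[{"delta_pos":[0,0,0],"rot":[0,0,0],"gripper":-0.2},{"delta_pos":[0,0,0],"rot":[0,0,0],"gripper":-0.4},{"delta_pos":[0,0,0],"rot":[0,0,0],"gripper":-0.4}]'
python3 go.py .107 -0.40 -0.2 0 0.2
python3 - <<'E'
from m import *
s=snapshot("scene");cv2.imwrite("pics/i.png",cv2.resize(s["img"][140:250,170:320],None,fx=5,fy=5,interpolation=cv2.INTER_CUBIC))
E
```

```text
time_s: 16.52
tool_pos: [0.5605, -0.0871, 0.2209]
tcp_rot: [-3.074, 0.161, -2.645]
wrist_force: [-0.5, 0.1, 1.4]
finger_gap: 0.599
finger_force: 0.0
time_s: 17.02
tool_pos: [0.5693, -0.0861, 0.1691]
tcp_rot: [-3.074, 0.16, -2.643]
wrist_force: [-0.5, -0.8, -0.2]
finger_gap: 0.599
finger_force: 0.0
time_s: 17.4
tool_pos: [0.5698, -0.0864, 0.1711]
tcp_rot: [-3.072, 0.162, -2.642]
wrist_force: [-0.4, -0.4, 0.2]
finger_gap: 0.301
finger_force: 0.0
tcp deck [ 0.0175 -0.1164  0.1097]
-0.4 dpos [-0.0031  0.0028 -0.0278] rot [0.0001 0.0007 0.0007]
-0.2 dpos [-0.0678  0.1595 -0.0365] rot [ 0.0111  0.0017 -0.062 ]
0.0 dpos [-0.1006  0.326  -0.0395] rot [ 0.0222  0.0028 -0.1247]
0.2 dpos [-0.1002  0.4957 -0.0365] rot [ 0.0333  0.0038 -0.1874]
```

View pics/i.png

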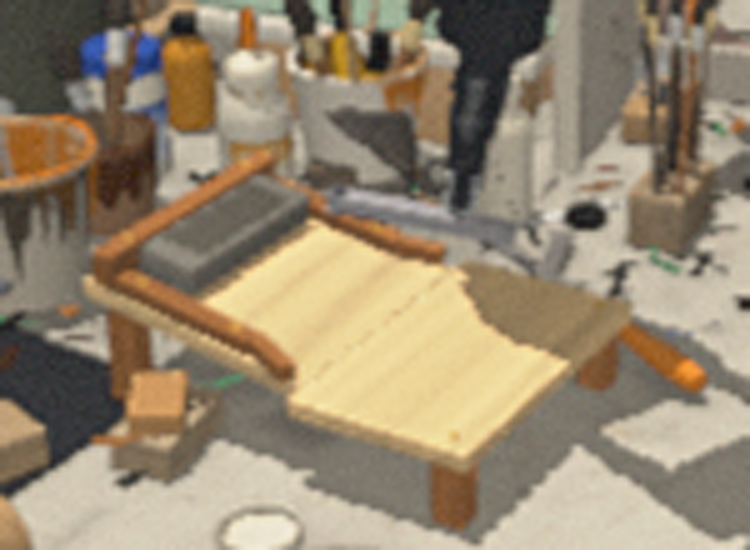

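The knob is caged between the finger pads (crop ~(460,195)) with no contact force. Now swinging the keeper.

```bash
python3 -m pendant '[{"delta_pos":[-0.037,0.08,-0.033],"rot":[0.0056,0.001,-0.031],"gripper":-0.4},{"delta_pos":[-0.068,0.16,-0.036],"rot":[0.011,0.002,-0.062],"gripper":-0.4},{"delta_pos":[-0.088,0.242,-0.038],"rot":[0.0167,0.0022,-0.093],"gripper":-0.4},{"delta_pos":[-0.1,0.326,-0.04],"rot":[0.022,0.003,-0.125],"gripper":-0.4},{"delta_pos":[-0.104,0.41,-0.038],"rot":[0.028,0.0033,-0.156],"gripper":-0.4}]'
python3 go.py .107 0.1 0.2 0.3 0.4 0.5 0.6
```

```text
time_s: 18.08
tool_pos: [0.5592, -0.0451, 0.167]
tcp_rot: [3.122, 0.173, 3.133]
wrist_force: [0.7, -0.7, -0.6]
finger_gap: 0.302
finger_force: 0.3
tcp deck [ 0.0103 -0.0743  0.1068]
0.1 dpos [ 0.0012 -0.0018  0.0023] rot [-0.0006 -0.0001  0.001 ]
0.2 dpos [0.0056 0.083  0.0045] rot [ 0.0049  0.0005 -0.0304]
0.3 dpos [0.0183 0.167  0.0081] rot [ 0.0104  0.001  -0.0617]
0.4 dpos [0.0392 0.2492 0.0132] rot [ 0.0159  0.0016 -0.0931]
0.5 dpos [0.0681 0.3288 0.0196] rot [ 0.0214  0.0021 -0.1244]
0.6 dpos [0.1047 0.4051 0.0273] rot [ 0.0269  0.0027 -0.1557]
```

```bash
python3 -m pendant '[{"delta_pos":[0.005,0.083,0.003],"rot":[0.005,0.0005,-0.031],"gripper":-0.4},{"delta_pos":[0.018,0.167,0.007],"rot":[0.0105,0.001,-0.062],"gripper":-0.4},{"delta_pos":[0.038,0.249,0.012],"rot":[0.016,0.0016,-0.0935],"gripper":-0.4},{"delta_pos":[0.068,0.329,0.018],"rot":[0.0215,0.002,-0.125],"gripper":-0.4},{"delta_pos":[0.104,0.405,0.026],"rot":[0.027,0.0027,-0.156],"gripper":-0.4}]'
python3 go.py .107 0.6 0.7 0.8 0.9 1.0 1.1
```

```text
time_s: 18.7
tool_pos: [0.5697, -0.0046, 0.1695]
tcp_rot: [3.042, 0.143, 2.63]
wrist_force: [-0.4, -0.6, 0.6]
finger_gap: 0.3
finger_force: 0.3
tcp deck [ 0.0248 -0.035   0.1069]
0.6 dpos [ 0.0006 -0.0001  0.0015] rot [-0.0001 -0.0001  0.0002]
0.7 dpos [0.0445 0.072  0.0104] rot [ 0.0054  0.0004 -0.0311]
0.8 dpos [0.0953 0.1394 0.0204] rot [ 0.0109  0.001  -0.0625]
0.9 dpos [0.1525 0.2012 0.0315] rot [ 0.0164  0.0015 -0.0938]
1.0 dpos [0.2155 0.257  0.0435] rot [ 0.0219  0.002  -0.1252]
1.1 dpos [0.2837 0.306  0.0563] rot [ 0.0274  0.0026 -0.1565]
```

```bash
python3 -m pendant '[{"delta_pos":[0.044,0.072,0.009],"rot":[0.0055,0.0005,-0.031],"gripper":-0.4},{"delta_pos":[0.095,0.139,0.019],"rot":[0.011,0.001,-0.0625],"gripper":-0.4},{"delta_pos":[0.152,0.201,0.03],"rot":[0.0165,0.0015,-0.094],"gripper":-0.4},{"delta_pos":[0.215,0.257,0.042],"rot":[0.022,0.002,-0.125],"gripper":-0.4},{"delta_pos":[0.284,0.306,0.055],"rot":[0.0275,0.0026,-0.1565],"gripper":-0.4}]'
python3 go.py .107 1.1 1.2 1.3 1.4 1.5 1.57 1.65
```

```text
time_s: 19.32
tool_pos: [0.5981, 0.026, 0.175]
tcp_rot: [2.986, 0.078, 2.132]
wrist_force: [-0.6, 0.2, 0.3]
finger_gap: 0.298
finger_force: 0.4
tcp deck [ 0.0565 -0.0073  0.1068]
1.1 dpos [-0.0006 -0.      0.0015] rot [-0.0001 -0.     -0.    ]
1.2 dpos [0.0721 0.0419 0.015 ] rot [ 0.0054  0.0005 -0.0314]
1.3 dpos [0.1486 0.0761 0.029 ] rot [ 0.0109  0.001  -0.0627]
1.4 dpos [0.2281 0.1025 0.0434] rot [ 0.0164  0.0016 -0.0941]
1.5 dpos [0.3098 0.1206 0.058 ] rot [ 0.0219  0.0021 -0.1254]
1.57 dpos [0.3678 0.1284 0.0684] rot [ 0.0257  0.0025 -0.1474]
1.65 dpos [0.4347 0.1321 0.0802] rot [ 0.0301  0.0029 -0.1725]
```

```bash
python3 -m pendant '[{"delta_pos":[0.072,0.042,0.014],"rot":[0.0055,0.0005,-0.031],"gripper":-0.4},{"delta_pos":[0.148,0.076,0.028],"rot":[0.011,0.001,-0.063],"gripper":-0.4},{"delta_pos":[0.228,0.102,0.042],"rot":[0.0165,0.0016,-0.094],"gripper":-0.4},{"delta_pos":[0.31,0.121,0.057],"rot":[0.022,0.002,-0.125],"gripper":-0.4},{"delta_pos":[0.368,0.128,0.067],"rot":[0.026,0.0025,-0.147],"gripper":-0.4}]'
python3 -m pendant '[{"delta_pos":[0.02,0.002,0.003],"rot":[0,0,0],"gripper":-0.4},{"delta_pos":[0.035,0.003,0.006],"rot":[0,0,0],"gripper":-0.4},{"delta_pos":[0.04,0.004,0.007],"rot":[0,0,0],"gripper":-0.4}]'
python3 -m pendant '[{"delta_pos":[0.01,0.001,0.002],"rot":[0,0,0],"gripper":-0.4},{"delta_pos":[0.015,0.0015,0.003],"rot":[0,0,0],"gripper":-0.4},{"delta_pos":[0.015,0.0015,0.003],"rot":[0,0,0],"gripper":-0.4}]'
python3 go.py .107 1.57
```

```text
time_s: 19.95
tool_pos: [0.6351, 0.0388, 0.1818]
tcp_rot: [2.967, -0.0, 1.669]
wrist_force: [-0.6, 0.1, 0.2]
finger_gap: 0.299
finger_force: 0.3
time_s: 20.32
tool_pos: [0.6388, 0.039, 0.1823]
tcp_rot: [2.967, 0.0, 1.673]
wrist_force: [-1.8, -0.5, -0.6]
finger_gap: 0.303
finger_force: 0.3
time_s: 20.7
tool_pos: [0.6405, 0.0391, 0.1826]
tcp_rot: [2.966, 0.0, 1.672]
wrist_force: [0.1, 0.2, 0.9]
finger_gap: 0.296
finger_force: 0.1
tcp deck [0.1006 0.0017 0.1068]
1.57 dpos [-0.056  -0.0025 -0.0074] rot [-0.      0.0002 -0.0014]
```

```bash
for i in 1; do python3 -m pendant '[{"delta_pos":[0.01,0.001,0.002],"rot":[0,0,0],"gripper":-0.4},{"delta_pos":[0.015,0.0015,0.003],"rot":[0,0,0],"gripper":-0.4}]'; done
python3 - <<'E'
from m import *
s=snapshot("scene");cv2.imwrite("pics/j.png",cv2.resize(s["img"][140:250,170:320],None,fx=5,fy=5,interpolation=cv2.INTER_CUBIC))
E
```

```text
time_s: 20.95
tool_pos: [0.641, 0.0392, 0.1826]
tcp_rot: [2.969, -0.0, 1.672]
wrist_force: [-8.6, -0.8, 2.8]
finger_gap: 0.298
finger_force: 3.8
```

View pics/j.png

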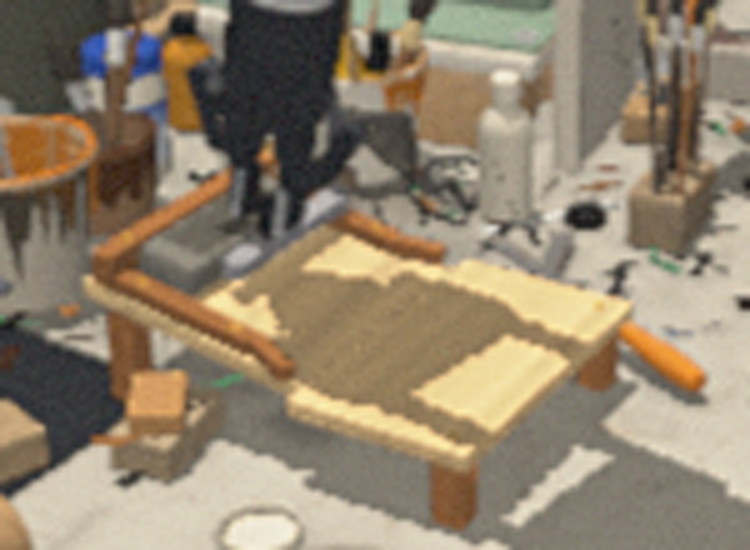

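The keeper bar lies across the channel behind the stone (crop ~(280,235)), and the end stop reacts with 8.6 N. Centre the cage, lift straight off, then verify.

```bash
python3 -m pendant '[{"delta_pos":[-0.03,-0.003,-0.005],"rot":[0,0,0],"gripper":-0.4},{"delta_pos":[-0.06,-0.006,-0.01],"rot":[0,0,0],"gripper":-0.3},{"delta_pos":[-0.06,-0.006,-0.01],"rot":[0,0,0],"gripper":-0.3}]'
python3 -m pendant '[{"delta_pos":[-0.035,-0.003,0.2],"rot":[0,0,0],"gripper":-0.3},{"delta_pos":[-0.087,-0.008,0.5],"rot":[0,0,0],"gripper":-0.3},{"delta_pos":[-0.16,-0.016,0.9],"rot":[0,0,0],"gripper":-0.3},{"delta_pos":[-0.16,-0.016,0.9],"rot":[0,0,0],"gripper":-0.3}]'
python3 -m pendant '[{"delta_pos":[-0.5,-0.2,0.3],"rot":[0,0,0],"gripper":0},{"delta_pos":[-1,-0.4,0.3],"rot":[0,0,0],"gripper":0},{"delta_pos":[-1,-0.4,0.3],"rot":[0,0,0],"gripper":0}]'
python3 st.py
python3 - <<'E'
from m import *
d=np.load("d.npz")
for n,b in(("top",(200,105,300,225)),("scene",(170,140,320,250))):
    s=snapshot(n);W,r,c,col=pts(s,b);P=(W-d["O"])@d["D"]
    k=(P[:,2]>.045)&(P[:,2]<.062)&(P[:,1]<.06)&(P[:,1]>-.12)&(P[:,0]<.13)&(P[:,0]>.0);print(n,"knob",k.sum(),np.median(P[k],0))
    if n=="scene":cv2.imwrite("pics/k.png",cv2.resize(s["img"][140:250,170:320],None,fx=5,fy=5,interpolation=cv2.INTER_CUBIC))
E
```

```text
time_s: 21.38
tool_pos: [0.6358, 0.0387, 0.1819]
tcp_rot: [2.966, 0.0, 1.672]
wrist_force: [0.0, -0.1, 0.6]
finger_gap: 0.351
finger_force: 0.0
time_s: 21.88
tool_pos: [0.6209, 0.037, 0.2751]
tcp_rot: [2.961, 0.001, 1.672]
wrist_force: [0.0, 1.5, -0.4]
finger_gap: 0.347
finger_force: 0.0
time_s: 22.25
tool_pos: [0.5168, -0.0036, 0.3013]
tcp_rot: [2.969, -0.0, 1.671]
wrist_force: [-0.0, 0.2, 0.1]
finger_gap: 0.498
finger_force: 0.0
tip deck [-0.0042 -0.0289  0.1858]
scene 0.84 222 ((129.19937133789062, 5.927364349365234), (43.94181442260742, 125.75113677978516), 2.90899658203125)
top 0.82 488 ((133.64398193359375, 0.29151153564453125), (133.6255645751953, 49.463253021240234), 89.95242309570312)
top 0.16 116 ((95.48123931884766, -21.322128295898438), (16.015398025512695, 124.65438079833984), 0.4504741132259369)
top knob 17 [0.0953 0.0049 0.0558]
scene knob 23 [0.0896 0.0059 0.0551]
```

View pics/k.png

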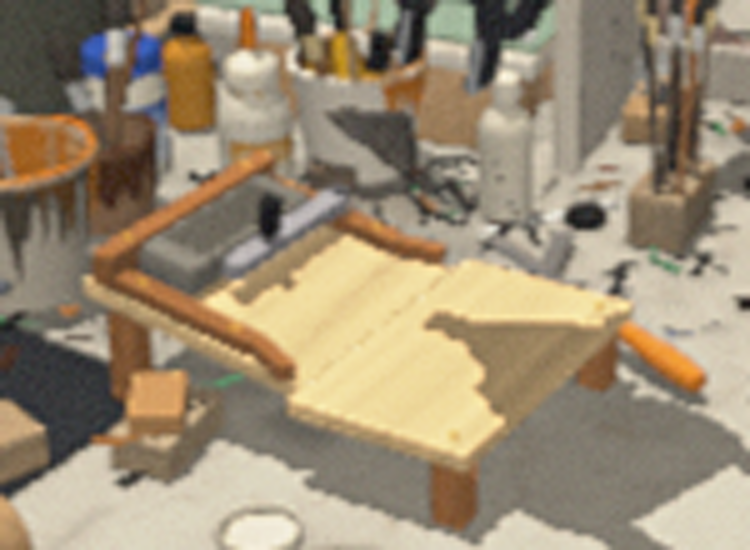

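The stone is home (top view x 0.1336, y 0.000, square). The knob is at deck x 0.095, so the keeper is fully across, and the gripper is clear of everything.

```bash
python3 -c "
from cell import close_job;print(close_job())"
```

```text
the job is handed in; nothing more can be done
None
```

The job is handed in: the whetstone slid up the slope and lies squarely against the top stop, the keeper bar is closed fully across the channel behind it, and the arm touches nothing; I moved none of the other things on the bench, though I did not re-measure them at the end.

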